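Slide-then-topple demonstration with a wooden block

ROBOT

A 7-joint arm with a two-finger parallel gripper is mounted at the origin on the work surface. World frame = base frame: x ahead of the robot, y to its left, z up, the work surface at z = 0. Lengths are in m, angles in rad, forces in N, time in s.
With the tool pointing down it reaches from about 0.425 to 0.875 m from the base axis. Payload 4.7 kg.
Tool frame: the origin (TCP) lies midway between the tips of the shut fingers; the grasp point (between the pads) lies 19 mm behind it; z points along the fingers, y is the line along which they close (so a half turn about z gives the same grasp; the last joint's range is limited). The gripper opens to 85 mm and grips with 20 to 120 N. Pads are 22 mm wide; open, the fingers measure 114 mm over their backs; the gripper's body (76 mm by 85 mm) begins 54 mm behind the grasp point. The pads swing forward as they close: fully open they stand 13 mm farther back than shut.
Start: joints at [1.154, 0.321, -0.07, 1.45, 0.023, 1.371, -0.057], TCP at [0.271, -0.591, 0.195] pointing down, gripper open.
Joint ranges: [-2.86, 2.86], [-0.3, 2.09], [-1.38, 1.24], [0.06, 2.45], [-1.56, 4.7], [0.09, 2.05], [-2.69, 2.69]. Speed limits (rad/s): [2.57, 2.57, 3.14, 3.14, 3.14, 3.14, 3.14].

INTERFACE

Orientations are given as a unit quaternion [w, x, y, z].
In Python, from station import env gives the robot as it stands.
- The arm moves only by the tool drive_tool, never from a script. Its arguments are lists of equal length, an entry for each row: "jaw": the closure, from -1 (fully open) to 1 (shut); "delta_pos": the shift along the tool's x, y, z in units of 30 mm (1.0 is 30 mm), a list of three; "twist": the turn about the tool's z in units of 6 degrees (1.0 is 6 degrees). A call has 1 to 8 rows; each row shifts and turns the commanded pose from where the row before left it, along the tool's axes as they then stand; what a row does not reach is not made up. A row lasts 1/12 s, in which the tool goes at most 41.7 mm and 7.16 degrees, less where a joint would pass 70% of its speed; a pose out of reach is approached as far as the arm can. A call is refused whole if a number of a shift passes 1 or a number of a turn 1, either way. A call with a gripper value outside its range is refused whole. The fingers move at their own pace and stop on an object; "squeeze" is the grip in N (left out, the last holds). Time passes only in rows, so rows that do not move let the fingers close. It gives the time, the measured TCP pose, the force, the opening and the grip force at its end, in the units of the state.
- env.get_state(): the state, without advancing time (a new reading comes with each control period).
- env.read_camera(name): name is "scene" or "top" or "wrist"; returns (picture, depth): 384x512x3 uint8, red, green, blue; 384x512 float32, m along the optical axis (not along the pixel's ray), 0 where there is no reading.
- env.camera_params(name): a dict with "fx", "fy", "cx", "cy" (pixels), "k1" (the pictures are not rectified: a ray, as slopes to the right and down, at radius r is drawn at 1 + k1 r^2 times it, then the intrinsics apply), "extrinsics" (4x4, takes a point from world to camera coordinates); the wrist camera has in their place "mount" (4x4, takes a point from camera to tool coordinates, whose origin is the TCP and whose axes are the flange's). Camera axes: x right, y up, looking along -z (the intrinsics and any distortion apply to the point x, -y, -z); pixel columns grow to the right and rows downward; lengths in m; the calibration is good to about 2 mm. A picture is of the moment at which its call begins: read the wrist's pose just before it. camera_params takes no time and is no camera call.
- env.hand_in(): hands the job in; it is judged then, once.
The state is a dict: "time": time; "qpos": joint angles; "dq": joint speeds; "tau": joint torques, N m; "ee_pos": TCP position; "tcp_rot": TCP orientation; "contact_force": force on the tool from outside, world axes, zero at the start; "moment": the same for the moment, N m; "gripper_width": finger opening in m; "gripper_force": force on a finger pad.
Only numpy, scipy, OpenCV 4.12 (cv2) and the standard library are available. Lean on these libraries where they do the work, as an engineer would, in place of code of your own. Each camera call takes 0.05 s, during which the arm holds its last target. There are 200 camera calls.

TASK

Give the toppling demonstration with the tall wooden block that stands on the grey panel. First push it low down so that it slides along the panel, still upright, until it stands with its leading foot edge just over the nearest short side of the tape frame, and let go of it there for a moment; then push it near its top so that it topples onward and comes to lie flat on its broad face inside the frame (on the tape still counts as inside). Only push it, never lift it, leave every other thing where it is, and finish with the hand clear.

Things in the scene. Friction and masses are not known exactly. Their poses are not given: they have to be found in the camera images.
- tall_block: The tall block: plain wood, 70 mm wide (its x), 34 mm thick (its y), 100 mm tall (its z), 120 to 240 g. Origin: centre of its foot. It stands at one end of the grey panel, a broad face (normal along its y) roughly, not exactly, towards the tape frame; either its +y or -y may face it. Friction 0.5 to 0.7: pushed lower than 20 mm above the panel it slides, pushed in its upper half it tips.
- foot_a (a point): Point on the tall block: -x end of its foot, half-way through its thickness (-35, 0, 0 mm in the block's frame).
- foot_b (a point): The same at the +x end of its foot (+35, 0, 0 mm).
- top_a (a point): Point on the tall block: -x end of its top (-35, 0, 100 mm). Pushed high, the block passes its balance point at about 19 degrees of lean, then falls by itself about its leading foot edge and lies from about where that edge stood to 100 mm further on.
- top_b (a point): The same at the +x end of its top (+35, 0, 100 mm).
- frame_center (a point): Centre of the tape frame, on the upper face of the grey panel. Frame of 12 mm wide off-white tape (flat, no height): 120 mm along x by 154 mm along y over its outer edges, 96 by 130 mm inside. Its y is the line along which the tall block is slid and toppled; the tall block stands beyond one of its short sides, at +y or -y, a stout block beyond the other. The panel is fixed: 260 (x) by 500 (y) by 4 mm.
- stout_block: The stout block, a bystander of the same wood, 70 x 70 x 55 mm tall, standing at the panel's other end. Origin: centre of its underside.
- slotted_weight: Bystander: brass weight 38 mm across and 41 mm tall with a small knob, on the panel beside a long side of the frame. Origin: centre of its underside.
- battery: Bystander: standing round battery, 33 mm across, 61 mm tall, beside the panel's far long side (+x). Origin: centre of its underside.
- tape_roll: Bystander: roll of tape lying flat, 92 mm across, 25 mm high, beside the panel's far long side (+x). Origin: centre of its underside.
- multimeter: Bystander: red hand-held meter lying on the table, 150 x 78 x 46 mm high, to the right (-y). Origin: centre of its underside.
- newton_meter: Bystander: white spring balance lying on the table, 195 x 26 x 24 mm high, to the left (+y). Origin: centre of its underside.
- calculator: Bystander: black pocket calculator lying on the table, 150 x 80 x 17 mm high, to the left (+y). Origin: centre of its underside.
There are look-alikes about, which are no part of the job. Leave any pink look-alike of the tall_block alone.

How it is judged:
By the outcome, as a careful person would: the job done as asked, in the order asked, and still so for the second after the job is handed in, with the robot touching nothing.
It also fails if it takes over 48 s, if anything falls off the work surface, if the arm or the gripper's body presses on something with over 40 N, if the wrist force passes 120 N, or if a joint passes its speed limit or range.

## Working session

There is one attempt and no reset: what is moved stays moved. The work goes in short steps, Python scripts to look and compute and a tool call to move; the robot and the scene stay as the last step left them, time stands still between calls to the robot, and variables do not carry over. Pictures are saved under pics/ and viewed, at most 10 in all, crops included, and the job is handed in when it is done.

Besides the shell and the picture viewer there is one more tool, called after "Emit:" by a JSON object that holds its "api" and its "payload", one argument or row to a line. drive_tool: Moves the arm, as the interface text tells. Its arguments: {"type":"object","properties":{"jaw":{"type":"array","items":{"type":"number"}},"delta_pos":{"type":"array","items":{"type":"array","items":{"type":"number"}}},"twist":{"type":"array","items":{"type":"number"}},"squeeze":{"type":"number"}},"required":["jaw","delta_pos","twist"]}

```bash
mkdir -p pics; cat > h.py <<'E'
import numpy as np, cv2
from station import env
def snap(cam,fn=None):
    s=env.get_state(); im,d=env.read_camera(cam)
    np.savez('last_%s.npz'%cam,im=im,d=d)
    if fn: cv2.imwrite('pics/'+fn,im[:,:,::-1])
    return s,im,d
def rays(cam,uv):
    p=env.camera_params(cam); uv=np.atleast_2d(np.float64(uv))
    a=(uv-[p['cx'],p['cy']])/[p['fx'],p['fy']]; b=a.copy()
    for _ in range(20): b=a/(1+p['k1']*(b**2).sum(1,keepdims=True))
    c=np.c_[b[:,0],-b[:,1],-np.ones(len(b))]
    E=np.array(p['extrinsics']); R=E[:3,:3]
    return -R.T@E[:3,3], c@R
def onz(cam,uv,z):
    o,r=rays(cam,uv); return o+r*((z-o[2])/r[:,2])[:,None]
def depthpt(cam,uv,d):
    o,r=rays(cam,uv); return o+r*np.atleast_1d(d)[:,None]
E
python3 - <<'E'
from h import *
for c in('scene','top'):
    s,im,d=snap(c,c+'0.png'); p=env.camera_params(c); print(c,{k:np.round(v,3).tolist() for k,v in p.items()})
print({k:np.round(v,3).tolist() for k,v in s.items()})
a=cv2.imread('pics/top0.png');cv2.imwrite('pics/top0b.png',cv2.resize(a,(800,600)))
E
```

```text
scene {'fx': 459.948, 'fy': 459.948, 'cx': 257.941, 'cy': 189.359, 'k1': 0.031, 'extrinsics': [[0.635, 0.772, 0.008, -0.374], [-0.662, 0.539, 0.521, 0.308], [0.398, -0.336, 0.853, -1.688], [0.0, 0.0, 0.0, 1.0]]}
top {'fx': 371.501, 'fy': 371.501, 'cx': 254.781, 'cy': 194.235, 'k1': 0.039, 'extrinsics': [[-0.009, -1.0, -0.017, 0.028], [0.981, -0.012, 0.194, -0.573], [-0.194, -0.015, 0.981, -1.313], [0.0, 0.0, 0.0, 1.0]]}
{'time': 0.05, 'qpos': [1.154, 0.322, -0.07, 1.452, 0.023, 1.371, -0.057], 'dq': [-0.001, 0.001, 0.001, -0.004, -0.002, 0.001, -0.0], 'tau': [0.001, -49.531, -0.384, -31.553, 0.013, 0.008, -0.0], 'ee_pos': [0.271, -0.59, 0.194], 'tcp_rot': [-0.001, 0.977, 0.214, -0.0], 'contact_force': [-0.305, -0.441, 0.356], 'moment': [0.041, -0.06, 0.058], 'gripper_force': 0.0, 'gripper_width': 0.085}
```

View pics/scene0.png

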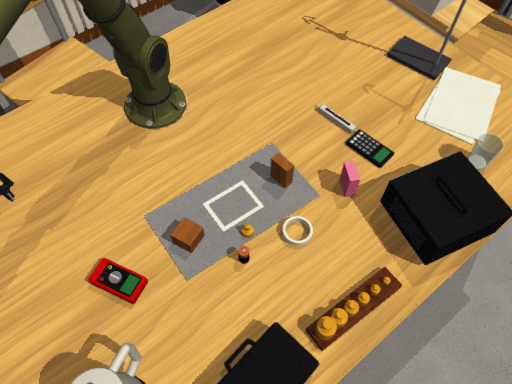

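View pics/top0b.png

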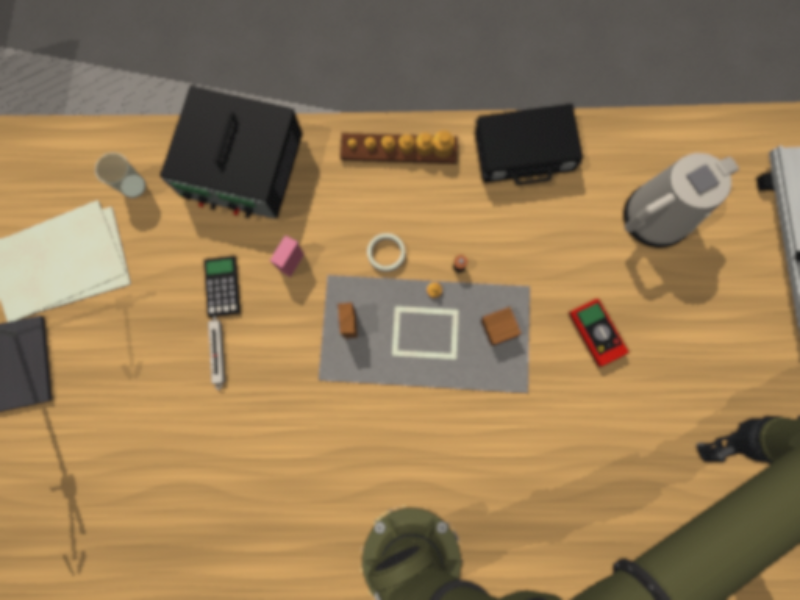

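The tall block is the plain brown block at the panel's +y end: scene (282,170), enlarged top (347,320). The stout block is at scene (187,234), and the pink look-alike at (350,180) is off the panel. I'll measure the block and frame now and make a crop to confirm.

```bash
python3 - <<'E'
from h import *
def cloud(c):
    f=np.load(f'last_{c}.npz'); im,d=f['im'],f['d']; v,u=np.mgrid[:384,:512]
    P=depthpt(c,np.c_[u.ravel(),v.ravel()],d.ravel()).reshape(384,512,3); P[d==0]=np.nan
    return im,P
for c in('top','scene'):
    im,P=cloud(c); hsv=cv2.cvtColor(im,cv2.COLOR_RGB2HSV)
    x,y,z=P[...,0],P[...,1],P[...,2]
    roi=(x>.35)&(x<.75)&(y>-.35)&(y<.32)
    m=(roi&(hsv[...,1]<70)&(hsv[...,2]>170)&(z<.02)).astype(np.uint8)
    n,l,st,ce=cv2.connectedComponentsWithStats(m)
    for i in range(1,n):
        if st[i,4]<100: continue
        ct=max(cv2.findContours((l==i).astype(np.uint8),cv2.RETR_EXTERNAL,2)[0],key=cv2.contourArea)
        W=onz(c,ct[:,0,:],.004)[:,:2]
        r=cv2.minAreaRect(np.float32(W*1000)); print(c,'white',ce[i].round(),r)
    for nm,zl,zh in(('top face',.095,.115),('stout',.05,.065)):
        m=(roi&(z>zl)&(z<zh)).astype(np.uint8); n,l,st,ce=cv2.connectedComponentsWithStats(m)
        for i in range(1,n):
            if st[i,4]<25: continue
            Q=P[l==i]; r=cv2.minAreaRect(np.float32(Q[:,:2]*1000)); print(c,nm,ce[i].round(),st[i,4],Q.mean(0).round(4),r)
    # panel plane
    m=roi&(hsv[...,1]<60)&(hsv[...,2]<160)&(z<.015); 
    ct=np.argwhere(m)[:,::-1]; W=onz(c,ct,.004); print(c,'panel',np.nanmedian(z[m]),cv2.minAreaRect(np.float32(W[:,:2]*1000)))
a=cv2.imread('pics/scene0.png')[120:260,130:330];cv2.imwrite('pics/crop.png',cv2.resize(a,(800,560),interpolation=2))
E
```

```text
top white [272. 213.] ((513.0263671875, -41.45423889160156), (156.42572021484375, 122.49949645996094), 85.99195861816406)
top top face [181. 161.] 153 [0.6921 0.2885 0.0991] ((692.1069946289062, 288.5479736328125), (34.8183479309082, 69.14620208740234), 58.91925048828125)
top top face [221. 203.] 190 [0.5326 0.1416 0.1028] ((533.49169921875, 141.76841735839844), (70.85234069824219, 33.79367446899414), 4.858649730682373)
top stout [294. 167.] 58 [ 0.6741 -0.1265  0.057 ] ((674.4794311523438, -127.31123352050781), (30.06426429748535, 29.3626708984375), 65.31419372558594)
top stout [320. 208.] 370 [ 0.519  -0.2168  0.0579] ((519.4682006835938, -217.3153076171875), (70.25032043457031, 70.90542602539062), 20.153812408447266)
top panel 0.0030436448841313357 ((562.893798828125, -45.33367919921875), (494.4222717285156, 358.1707763671875), 85.94380187988281)
scene white [233. 205.] ((510.1044006347656, -39.53515625), (158.09957885742188, 122.12870788574219), 86.04109191894531)
scene top face [282. 163.] 239 [0.5349 0.1387 0.1043] ((532.8079223632812, 140.55262756347656), (71.03091430664062, 3
[... 240 characters left out ...]
9] ((541.2243041992188, 127.54840850830078), (75.7860336303711, 31.23457908630371), 31.055456161499023)
scene stout [348. 183.] 56 [0.7024 0.2745 0.057 ] ((693.4439697265625, 273.84881591796875), (30.911170959472656, 75.26732635498047), 87.04986572265625)
scene stout [186. 232.] 539 [ 0.5216 -0.2194  0.0593] ((519.5005493164062, -218.89413452148438), (73.43438720703125, 71.48532104492188), 20.436365127563477)
scene stout [243. 251.] 100 [ 0.6758 -0.1284  0.0587] ((675.1979370117188, -127.88184356689453), (28.84821891784668, 33.91496276855469), 51.514461517333984)
scene panel 0.005088284077469973 ((561.2401123046875, -43.756103515625), (499.0381774902344, 358.9546813964844), 85.9081802368164)
```

View pics/crop.png

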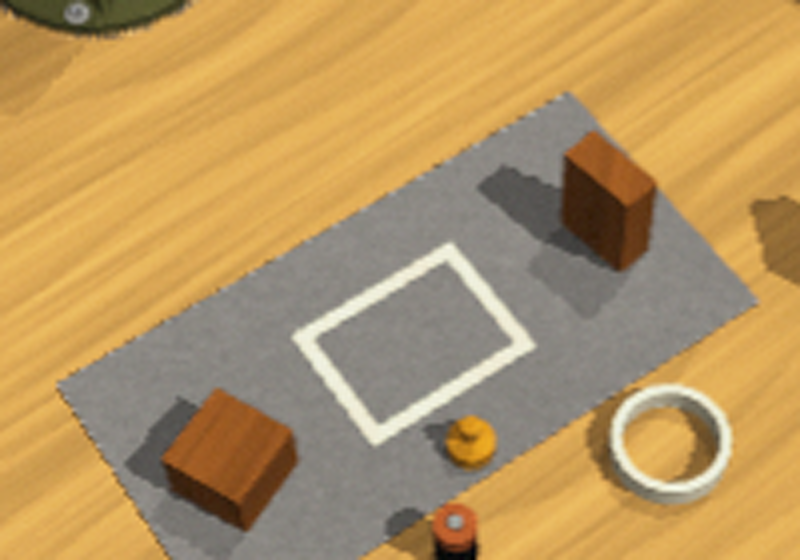

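The crop confirms it: the tall block is at the panel's +y end, roughly facing the frame, with about 9° of yaw relative to it. Frame centre is about (0.5115, -0.0405) with its y axis at 86°; the block is at about (0.533, 0.141). The gripper body would hit the block's top in a low push along tool x, so I'll push with the back of the open finger, keeping tool y along the frame's y.

Emit:
{"api": "drive_tool", "payload": {
  "jaw": [-1,-1,-1,-1,-1,-1,-1,-1],
  "delta_pos": [
    [0.8,0,0],
    [0.8,0,0],
    [0.8,0,0],
    [0.8,0,0],
    [0.8,0,0],
    [0.8,-0.3,0],
    [0.8,-0.5,0],
    [0.8,-0.8,0]
  ],
  "twist": [0.956,0.956,0.956,0.956,0.956,0,0,0]
}}

```text
time: 0.77
ee_pos: [0.4618, -0.5219, 0.1936]
tcp_rot: [0.0, 0.999, -0.036, -0.001]
contact_force: [-0.2, -0.9, -0.5]
gripper_width: 0.0856
gripper_force: 0.0
```

Emit:
{"api": "drive_tool", "payload": {
  "jaw": [-1,-1,-1,-1,-1,-1,-1,-1],
  "delta_pos": [
    [0,-1,0],
    [0,-1,0],
    [0,-1,0],
    [0,-1,0],
    [0,-1,0],
    [0,-1,0],
    [0,-1,0],
    [0,-1,0]
  ],
  "twist": [0,0,0,0,0,0,0,0]
}}

```text
time: 1.43
ee_pos: [0.4786, -0.2796, 0.1945]
tcp_rot: [-0.0, 0.999, -0.035, -0.0]
contact_force: [-0.4, 0.2, 0.3]
gripper_width: 0.0854
gripper_force: 0.0
```

Emit:
{"api": "drive_tool", "payload": {
  "jaw": [-1,-1,-1,-1,-1,-1,-1,-1],
  "delta_pos": [
    [0,-1,0],
    [0,-1,0],
    [0,-1,0],
    [0,-1,0],
    [0,-1,0],
    [0,-1,0],
    [0,-1,0],
    [0,-1,0]
  ],
  "twist": [0,0,0,0,0,0,0,0]
}}

```text
time: 2.1
ee_pos: [0.4952, -0.0403, 0.1946]
tcp_rot: [0.0, 0.999, -0.035, -0.0]
contact_force: [-0.2, 0.4, -0.3]
gripper_width: 0.085
gripper_force: 0.0
```

Emit:
{"api": "drive_tool", "payload": {
  "jaw": [-1,-1,-1,-1,-1,-1,-1,-1],
  "delta_pos": [
    [0.15,-1,0],
    [0.15,-1,0],
    [0.15,-1,0],
    [0.15,-1,0],
    [0.15,-1,0],
    [0.15,-1,0],
    [0,-1,0],
    [0,-1,0]
  ],
  "twist": [0,0,0,0,0,0,0,0]
}}

```text
time: 2.77
ee_pos: [0.5392, 0.1969, 0.1944]
tcp_rot: [0.0, 0.999, -0.035, -0.0]
contact_force: [0.4, -0.3, 0.1]
gripper_width: 0.0852
gripper_force: 0.0
```

Emit:
{"api": "drive_tool", "payload": {
  "jaw": [-1,-1,-1,-1,-1,-1,-1,-1],
  "delta_pos": [
    [0,-0.9,0],
    [0,-0.8,0],
    [0,0,1],
    [0,0,1],
    [0,0,1],
    [0,0,0.5],
    [0,0,0],
    [0,0,0]
  ],
  "twist": [0,0,0,0,0,0,0,0]
}}

```text
time: 3.43
ee_pos: [0.5422, 0.2463, 0.0891]
tcp_rot: [0.0, 0.999, -0.035, -0.001]
contact_force: [0.2, 0.5, 0.4]
gripper_width: 0.085
gripper_force: 0.0
```

```bash
python3 - <<'E'
from h import *
s,im,d=snap('scene'); a=im[90:210,220:380,::-1]; cv2.imwrite('pics/s1.png',cv2.resize(a,(800,600),interpolation=2))
print(s['ee_pos'],s['contact_force'])
E
```

```text
[0.54223009 0.24630331 0.0890841 ] [0.24110692 0.52927    0.35161233]
```

View pics/s1.png

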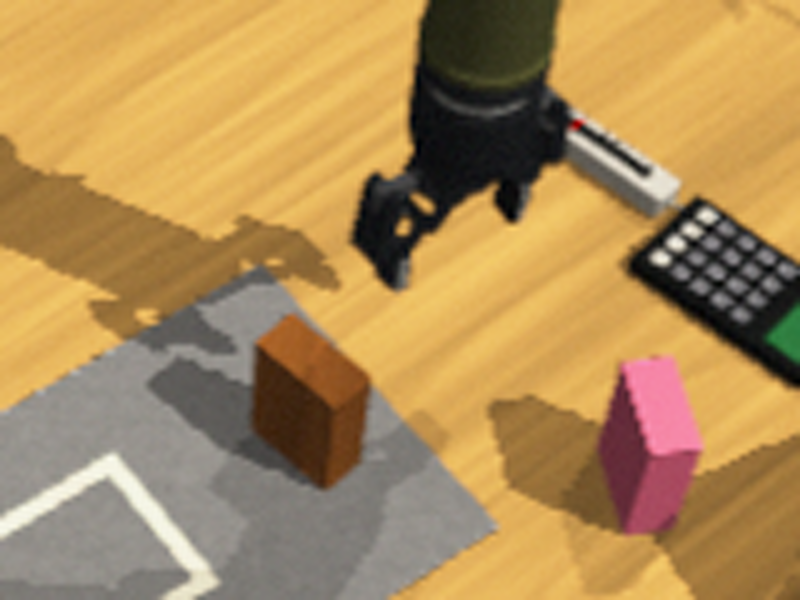

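The crop shows the open finger's knuckle near (360,230) bulging further out than its tip near (400,285). I'll take the finger's profile from the depth.

```bash
python3 - <<'E'
from h import *
s=env.get_state(); e=np.array(s['ee_pos'])
X=np.array([.9976,-.0698]);Y=np.array([.0698,.9976])
v,u=np.mgrid[:384,:512]
def prof(c,d):
    P=depthpt(c,np.c_[u.ravel(),v.ravel()],d.ravel())-e
    P=P[d.ravel()>0]; q=np.c_[P[:,:2]@X,-P[:,:2]@Y,P[:,2]]  # tool x, tool y(push dir), up
    k=(abs(q[:,0])<.05)&(abs(q[:,1])<.11)&(q[:,2]>-.02)&(q[:,2]<.16)
    q=q[k]
    for z in np.arange(-.01,.16,.01):
        m=q[(q[:,2]>=z)&(q[:,2]<z+.01)]
        if len(m): print(c,'%.2f n=%d ymax %.3f ymin %.3f x[%.3f %.3f] frontpts y>.03: %s'%(z,len(m),m[:,1].max(),m[:,1].min(),m[:,0].min(),m[:,0].max(),np.round(np.percentile(m[m[:,1]>.03,1],[0,50,90]) if (m[:,1]>.03).any() else [],3)))
prof('scene',np.load('last_scene.npz')['d'])
s,im,d=snap('top'); prof('top',d)
E
```

```text
scene -0.01 n=9 ymax 0.107 ymin 0.085 x[0.028 0.031] frontpts y>.03: [0.085 0.099 0.107]
scene 0.00 n=15 ymax 0.108 ymin 0.087 x[-0.021 0.033] frontpts y>.03: [0.087 0.095 0.105]
scene 0.01 n=112 ymax 0.110 ymin 0.085 x[-0.040 0.031] frontpts y>.03: [0.085 0.1   0.108]
scene 0.02 n=1 ymax 0.094 ymin 0.094 x[0.026 0.026] frontpts y>.03: [0.094 0.094 0.094]
scene 0.04 n=1 ymax 0.051 ymin 0.051 x[0.003 0.003] frontpts y>.03: [0.051 0.051 0.051]
scene 0.05 n=20 ymax 0.056 ymin -0.048 x[-0.010 0.012] frontpts y>.03: [0.047 0.051 0.055]
scene 0.06 n=22 ymax 0.059 ymin -0.056 x[-0.013 0.010] frontpts y>.03: [0.047 0.055 0.058]
scene 0.07 n=29 ymax 0.059 ymin -0.053 x[-0.011 0.013] frontpts y>.03: [0.045 0.053 0.058]
scene 0.08 n=19 ymax 0.058 ymin -0.048 x[-0.005 0.011] frontpts y>.03: [0.047 0.053 0.057]
scene 0.09 n=28 ymax 0.073 ymin -0.069 x[-0.004 0.012] frontpts y>.03: [0.042 0.054 0.067]
scene 0.10 n=72 ymax 0.078 ymin -0.074 x[-0.014 0.016] frontpts y>.03: [0.034 0.069 0.076]
scene 0.11 n=67 ymax 0.078 ymin -0.071 x[-0.016 0.018] frontpts y>.03: [0.032 0.044 0.075]
scene 0.12 n=60 y
[... 870 characters left out ...]

top 0.08 n=1 ymax 0.043 ymin 0.043 x[0.002 0.002] frontpts y>.03: [0.043 0.043 0.043]
top 0.09 n=2 ymax 0.057 ymin 0.056 x[-0.013 -0.010] frontpts y>.03: [0.056 0.057 0.057]
top 0.10 n=13 ymax 0.074 ymin 0.053 x[-0.013 0.009] frontpts y>.03: [0.053 0.073 0.074]
top 0.11 n=8 ymax 0.073 ymin 0.037 x[-0.013 0.014] frontpts y>.03: [0.037 0.066 0.072]
top 0.12 n=13 ymax 0.073 ymin 0.035 x[-0.013 0.015] frontpts y>.03: [0.035 0.07  0.072]
top 0.13 n=9 ymax 0.070 ymin 0.054 x[-0.013 0.011] frontpts y>.03: [0.054 0.066 0.07 ]
top 0.14 n=21 ymax 0.069 ymin 0.043 x[-0.015 0.011] frontpts y>.03: [0.043 0.062 0.069]
top 0.15 n=25 ymax 0.067 ymin 0.041 x[-0.013 0.010] frontpts y>.03: [0.041 0.061 0.067]
```

```bash
python3 - <<'E'
from h import *
e=np.array(env.get_state()['ee_pos']); p=env.camera_params('scene');E=np.array(p['extrinsics'])
Y=np.array([.0698,.9976,0])
def pr(P):
    c=E[:3,:3]@P+E[:3,3]; a=np.array([c[0],-c[1]])/-c[2]; a*=1+p['k1']*(a@a); return a*p['fx']+[p['cx'],p['cy']]
f=np.load('last_scene.npz')
for h in(0,.013,.03,.045,.06,.1):
    q=pr(e-.05*Y+[0,0,h]); print(h,q.round(1),'crop',((q-[220,90])*5).round())
for v in range(134,152,2):
    print(v,f['d'][v,288:306].round(3).tolist())
    
for v in (130,136,140,144,146): 
    for u in(294,298,300): print(v,u,f['im'][v,u],(depthpt('scene',[[u,v]],f['d'][v,u])[0]-e).round(3))
E
```

```text
0 [296.6 156.4] crop [383. 332.]
0.013 [296.9 154. ] crop [385. 320.]
0.03 [297.4 150.8] crop [387. 304.]
0.045 [297.8 147.9] crop [389. 290.]
0.06 [298.2 145. ] crop [391. 275.]
0.1 [299.3 136.9] crop [396. 235.]
134 [1.61899995803833, 1.6150000095367432, 1.3550000190734863, 1.3569999933242798, 1.3509999513626099, 1.3519999980926514, 1.340000033378601, 1.3370000123977661, 1.340999960899353, 1.3350000381469727, 1.3389999866485596, 1.343000054359436, 1.6200000047683716, 1.3619999885559082, 1.3639999628067017, 1.3650000095367432, 1.3569999933242798, 1.3609999418258667]
136 [1.6089999675750732, 1.6160000562667847, 1.3669999837875366, 1.36899995803833, 1.3680000305175781, 1.350000023841858, 1.3519999980926514, 1.3450000286102295, 1.3420000076293945, 1.340999960899353, 1.347000002861023, 1.61899995803833, 1.6150000095367432, 1.3669999837875366, 1.3630000352859497, 1.3669999837875366, 1.3600000143051147, 1.3630000352859497]
138 [1.61899995803833, 1.6130000352859497, 1.3730000257492065, 1.371000051498413, 1.3680000305175781, 1.36899995803833, 1.350000023841858, 1.3480000495910645, 1.3509999
[... 2277 characters left out ...]
59999656677246, 1.5850000381469727, 1.5820000171661377]
130 294 [28 28 29] [-0.01  -0.069  0.142]
130 298 [22 23 27] [ 0.006 -0.069  0.157]
130 300 [21 23 25] [ 0.005 -0.06   0.148]
136 294 [15 17 19] [-0.005 -0.071  0.12 ]
136 298 [24 25 27] [ 0.004 -0.065  0.124]
136 300 [209 159  78] [-0.104  0.066 -0.089]
140 294 [10 11 15] [ 0.    -0.075  0.11 ]
140 298 [20 19 23] [-0.    -0.057  0.094]
140 300 [24 25 28] [ 0.004 -0.053  0.095]
144 294 [196 148  77] [-0.014 -0.057  0.06 ]
144 298 [23 21 24] [ 0.001 -0.057  0.076]
144 300 [103 104  97] [ 0.002 -0.048  0.069]
146 294 [232 184  94] [-0.087  0.023 -0.094]
146 298 [31 31 33] [ 0.    -0.054  0.063]
146 300 [104 104  98] [ 0.003 -0.048  0.06 ]
```

```bash
python3 - <<'E'
from h import *
s,im,d=snap('wrist','w1.png'); p=env.camera_params('wrist'); print({k:np.round(v,3).tolist() for k,v in p.items()})
e=np.array(s['ee_pos']); v,u=np.mgrid[:384,:512]
a=(np.c_[u.ravel(),v.ravel()]-[p['cx'],p['cy']])/p['fx']; b=a.copy()
for _ in range(20): b=a/(1+p['k1']*(b**2).sum(1,keepdims=True))
D=d.ravel()[:,None]; c=np.c_[b[:,0],-b[:,1],-np.ones(len(b))]*D
M=np.array(p['mount']); T=(c@M[:3,:3].T+M[:3,3]).reshape(384,512,3); T[d==0]=np.nan
k=(T[...,2]<.03)&(abs(T[...,1])<.09)&(abs(T[...,0])<.05)
for z in np.arange(-.11,.03,.01):
    m=T[k&(T[...,2]>=z)&(T[...,2]<z+.01)]
    if len(m): print('%.2f'%z,len(m),'x',m[:,0].min().round(3),m[:,0].max().round(3),'y',m[:,1].min().round(3),m[:,1].max().round(3))
s,im,d=snap('scene'); print(s['time'],s['ee_pos'])
for q in((298,146),(300,146),(298,148),(299,148),(294,140)): print(q,(depthpt('scene',[q],d[q[1],q[0]])[0]).round(3))
E
```

```text
{'fx': 303.545, 'fy': 303.545, 'cx': 254.402, 'cy': 192.299, 'k1': -0.023, 'mount': [[-0.0, 0.955, 0.298, 0.075], [1.0, 0.0, -0.001, -0.0], [-0.001, 0.298, -0.955, -0.18], [0.0, 0.0, 0.0, 1.0]]}
-0.11 9967 x -0.014 0.016 y -0.075 0.075
-0.10 2569 x -0.014 0.013 y -0.074 0.074
-0.09 1630 x -0.009 0.011 y -0.057 0.056
-0.08 1618 x -0.013 0.011 y -0.057 0.056
-0.07 1283 x -0.013 0.011 y -0.057 0.056
-0.06 750 x -0.012 0.01 y -0.056 0.055
-0.05 3 x -0.009 0.002 y 0.043 0.043
-0.02 673 x -0.018 0.03 y 0.082 0.09
-0.01 560 x -0.019 0.03 y 0.082 0.09
-0.00 474 x -0.022 0.03 y 0.083 0.09
0.01 431 x -0.021 0.03 y 0.082 0.09
0.02 368 x -0.02 0.03 y 0.082 0.09
3.5833 [0.54406618 0.24726623 0.0917067 ]
(298, 146) [0.545 0.192 0.156]
(300, 146) [0.55  0.195 0.158]
(298, 148) [ 0.471  0.276 -0.003]
(299, 148) [0.547 0.196 0.144]
(294, 140) [0.544 0.173 0.2  ]
```

View pics/w1.png

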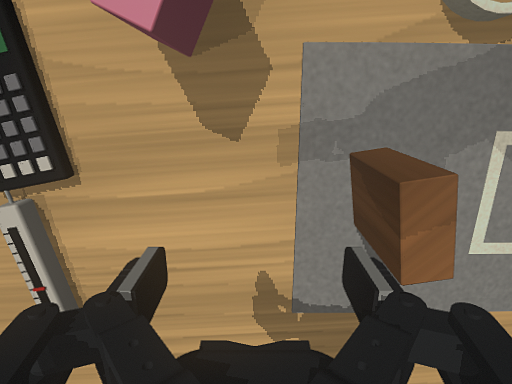

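The wrist view shows the open pads flanked by knuckles that bulge about 18 mm further out in y. Their x extent is only about ±16 mm for 110 mm above the tips. A push along tool x with half-shut fingers is therefore better, so I'll turn the tool 90° and profile it again.

Emit:
{"api": "drive_tool", "payload": {
  "jaw": [0.2,0.2,0.2,0.2,0.2,0.2,0.2,0.2],
  "delta_pos": [
    [0,0,0],
    [0,0,0],
    [0,0,0],
    [0,0,0],
    [0,0,0],
    [0,0,0],
    [0,0,0],
    [0,0,0]
  ],
  "twist": [-1,-1,-1,-1,-1,-1,-1,-1]
}}

```text
time: 4.3
ee_pos: [0.5439, 0.2468, 0.0914]
tcp_rot: [0.0, 0.926, 0.377, 0.001]
contact_force: [-0.4, -0.1, -0.2]
gripper_width: 0.0344
gripper_force: 0.0
```

Emit:
{"api": "drive_tool", "payload": {
  "jaw": [0.2,0.2,0.2,0.2,0.2,0.2,0.2,0.2],
  "delta_pos": [
    [0,0,0],
    [0,0,0],
    [0,0,0],
    [0,0,0],
    [0,0,0],
    [0,0,0],
    [0,0,0],
    [0,0,0]
  ],
  "twist": [-1,-1,-1,-1,-1,-1,-1,0]
}}

```text
time: 4.97
ee_pos: [0.5438, 0.2468, 0.0911]
tcp_rot: [0.0, 0.731, 0.683, 0.001]
contact_force: [0.1, -0.8, -0.3]
gripper_width: 0.0344
gripper_force: 0.0
```

```bash
cat >> h.py <<'E'
def wristT(fn=None):
    s,im,d=snap('wrist',fn); p=env.camera_params('wrist'); v,u=np.mgrid[:384,:512]
    a=(np.c_[u.ravel(),v.ravel()]-[p['cx'],p['cy']])/p['fx']; b=a.copy()
    for _ in range(20): b=a/(1+p['k1']*(b**2).sum(1,keepdims=True))
    c=np.c_[b[:,0],-b[:,1],-np.ones(len(b))]*d.ravel()[:,None]; M=np.array(p['mount'])
    T=(c@M[:3,:3].T+M[:3,3]).reshape(384,512,3); T[d==0]=np.nan
    return s,im,T
def toframe(w):  # world -> frame x,y,z
    w=np.atleast_2d(w)-[.5115,-.0405,.004]
    return np.c_[w[:,0]*.9976-w[:,1]*.0698, w[:,0]*.0698+w[:,1]*.9976, w[:,2]]
E
python3 - <<'E'
from h import *
from scipy.spatial.transform import Rotation as R
s,im,T=wristT(); e=np.array(s['ee_pos']); q=s['tcp_rot']; Rt=R.from_quat([q[1],q[2],q[3],q[0]]).as_matrix()
print(e,toframe(e),q,s['qpos'],s['gripper_width'])
def show(n,Q):
    Q=Q[(Q[:,2]<-.02)&(abs(Q[:,0])<.06)&(abs(Q[:,1])<.09)&(Q[:,2]>-.2)]
    for z in np.arange(-.2,-.02,.01):
        m=Q[(Q[:,2]>=z)&(Q[:,2]<z+.01)]
        if len(m)>2:
            i=m[abs(m[:,1])<.036]
            print(n,'%.2f'%z,len(m),'x',m[:,0].min().round(3),m[:,0].max().round(3),'y',m[:,1].min().round(3),m[:,1].max().round(3),'inner x',(i[:,0].min().round(3),i[:,0].max().round(3)) if len(i) else '')
show('w',T.reshape(-1,3)[~np.isnan(T[...,0].ravel())])
for c in('scene','top'):
    s,im,d=snap(c); v,u=np.mgrid[:384,:512]
    P=depthpt(c,np.c_[u.ravel(),v.ravel()],d.ravel())[d.ravel()>0]; show(c,(P-e)@Rt)
E
```

```text
[0.54379552 0.24678688 0.0911358 ] [[0.01216538 0.28885162 0.0871358 ]] [4.60823192e-04 7.30633068e-01 6.82769559e-01 9.14932651e-04] [ 0.2504809   0.41664121 -0.89046144  1.6922105   0.3453951   1.19697118
 -0.79360096] 0.034362435968995755
w -0.14 677 x 0.018 0.021 y -0.023 0.02 inner x (np.float64(0.018), np.float64(0.021))
w -0.13 7196 x 0.005 0.021 y -0.065 0.062 inner x (np.float64(0.009), np.float64(0.021))
w -0.12 10239 x -0.006 0.019 y -0.063 0.06 inner x (np.float64(0.009), np.float64(0.019))
w -0.11 5431 x -0.012 0.019 y -0.059 0.057 inner x (np.float64(0.009), np.float64(0.019))
w -0.10 7244 x -0.013 0.015 y -0.056 0.052 inner x (np.float64(-0.012), np.float64(0.014))
w -0.09 2351 x -0.012 0.015 y -0.052 0.049 inner x (np.float64(-0.012), np.float64(0.015))
w -0.08 1214 x -0.011 0.013 y -0.037 0.034 inner x (np.float64(-0.011), np.float64(0.013))
w -0.07 941 x -0.011 0.012 y -0.032 0.029 inner x (np.float64(-0.011), np.float64(0.012))
w -0.06 795 x -0.011 0.012 y -0.032 0.029 inner x (np.float64(-0.011), np.float64(0.012))
w -0.05 493 x -0.011 0.012 y -0.032 0.029 inner x
[... 1014 characters left out ...]
x (np.float64(-0.019), np.float64(0.013))
scene -0.10 47 x -0.017 0.014 y -0.057 0.051 inner x (np.float64(-0.015), np.float64(0.014))
scene -0.09 46 x -0.016 0.006 y -0.054 0.047 inner x (np.float64(-0.016), np.float64(0.006))
scene -0.08 25 x -0.016 0.009 y -0.03 0.028 inner x (np.float64(-0.016), np.float64(0.009))
scene -0.07 23 x -0.014 0.009 y -0.031 0.029 inner x (np.float64(-0.014), np.float64(0.009))
scene -0.06 28 x -0.015 0.005 y -0.032 0.029 inner x (np.float64(-0.015), np.float64(0.005))
scene -0.05 17 x -0.014 0.006 y -0.021 0.026 inner x (np.float64(-0.014), np.float64(0.006))
top -0.14 10 x -0.013 -0.003 y 0.053 0.065 inner x 
top -0.12 3 x -0.013 -0.013 y 0.053 0.058 inner x
```

Emit:
{"api": "drive_tool", "payload": {
  "jaw": [1,1,1,1,1,1],
  "delta_pos": [
    [0,0,0],
    [0,0,0],
    [0,0,0],
    [0,0,0],
    [0,0,0],
    [0,0,0]
  ],
  "twist": [0,0,0,0,0,0]
}}

```text
time: 5.62
ee_pos: [0.5429, 0.2467, 0.0898]
tcp_rot: [0.0, 0.731, 0.682, -0.0]
contact_force: [0.1, -0.4, -0.2]
gripper_width: -0.0002
gripper_force: 0.0
```

```bash
python3 - <<'E'
from h import *
def mp(n,f=None):
    if f is not None: snap_=f
    T=f.reshape(-1,3); T=T[~np.isnan(T[:,0])]; T=T[(abs(T[:,0])<.04)&(abs(T[:,1])<.08)]
    print(n,'rows z mm (5mm bins); cols |y| bins of 10mm: max x mm')
    for z in range(-140,-30,6):
        r=[]
        for y in range(0,80,10):
            m=T[(T[:,2]*1e3>=z)&(T[:,2]*1e3<z+6)&(abs(T[:,1])*1e3>=y)&(abs(T[:,1])*1e3<y+10)]
            r.append('%4.0f'%(np.percentile(m[:,0],98)*1e3) if len(m)>5 else '   .')
        print(z,*r)
# previous 0.2 image stored
old=dict(np.load('last_wrist.npz'))
p=env.camera_params('wrist')
def toT(d):
    v,u=np.mgrid[:384,:512]
    a=(np.c_[u.ravel(),v.ravel()]-[p['cx'],p['cy']])/p['fx']; b=a.copy()
    for _ in range(20): b=a/(1+p['k1']*(b**2).sum(1,keepdims=True))
    c=np.c_[b[:,0],-b[:,1],-np.ones(len(b))]*d.ravel()[:,None]; M=np.array(p['mount'])
    return c@M[:3,:3].T+M[:3,3]
mp('0.2',toT(old['d']))
s,im,T=wristT('w2.png'); mp('shut',T); print(s['ee_pos'])
E
```

```text
0.2 rows z mm (5mm bins); cols |y| bins of 10mm: max x mm
-140    .    .    .    .    .    .    .    .
-134   21   21   20    .    .    .    .    .
-128   18   19   18    .   13   14   13    .
-122   13   18   18    .   13   13   13    .
-116   12   18   18    .   13   13   13    .
-110   10   18   18    .   13   13    .    .
-104    .   18   17   13   13   13    .    .
-98    .   13   13   13   13   13    .    .
-92    .   13   13   14   14   13    .    .
-86    .   13   14   13   13    .    .    .
-80    .   12   13   12    .    .    .    .
-74    .   12   12    8    .    .    .    .
-68    .   12   12    8    .    .    .    .
-62    .   12   12    8    .    .    .    .
-56    .   12   12    8    .    .    .    .
-50    .   12   12    7    .    .    .    .
-44    .   11   11    .    .    .    .    .
-38    .    .    .    .    .    .    .    .
-32    .    .    .    .    .    .    .    .
shut rows z mm (5mm bins); cols |y| bins of 10mm: max x mm
-140    .    .    .    .    .    .    .    .
-134   21   21    .    .    .    .    .    .
-128   18   19   12   13   13   15   13    .
-122   18   18   12   13   13   13   13    .
-116   18   18   11   13   13   13    .    .
-110   18   18   13   13   13   13    .    .
-104   18   18   13   13   13    .    .    .
-98   13   13   13   13   13    .    .    .
-92   13   13   14   13    .    .    .    .
-86   14   14   14   13    .    .    .    .
-80   13   13    .    .    .    .    .    .
-74   12    8    .    .    .    .    .    .
-68   12    8    .    .    .    .    .    .
-62   12    8    .    .    .    .    .    .
-56   12    8    .    .    .    .    .    .
-50   12    8    .    .    .    .    .    .
-44   12    .    .    .    .    .    .    .
-38    .    .    .    .    .    .    .    .
-32    .    .    .    .    .    .    .    .
[0.54285181 0.24667633 0.08982805]
```

View pics/w2.png

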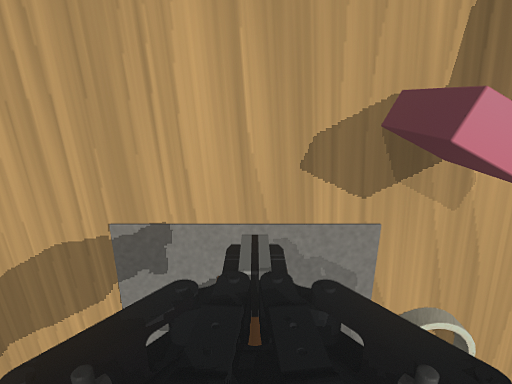

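With the 0.2 closure the pads stand about 12 mm forward and the upper links about 18 mm, starting about 65 mm above the tips. The visible tips sit about 38 mm above the reported TCP, so I'll descend in stages and watch the force.

Emit:
{"api": "drive_tool", "payload": {
  "jaw": [0.2,0.2,0.2,0.2,0.2,0.2],
  "delta_pos": [
    [0,0,0.7],
    [0,0,0.7],
    [0,0,0.7],
    [0,0,0.5],
    [0,0,0.1],
    [0,0,0]
  ],
  "twist": [0,0,0,0,0,0]
}}

```text
time: 6.17
ee_pos: [0.5421, 0.2463, 0.0079]
tcp_rot: [-0.001, 0.731, 0.682, -0.001]
contact_force: [-0.4, 0.0, 0.6]
gripper_width: 0.034
gripper_force: 0.0
```

Emit:
{"api": "drive_tool", "payload": {
  "jaw": [0.2,0.2,0.2],
  "delta_pos": [
    [0,0,0.1],
    [0,0,0.1],
    [0,0,0.1]
  ],
  "twist": [0,0,0]
}}

```text
time: 6.42
ee_pos: [0.5438, 0.247, 0.0008]
tcp_rot: [0.0, 0.731, 0.682, 0.001]
contact_force: [0.2, -0.7, -0.2]
gripper_width: 0.034
gripper_force: 0.0
```

```bash
python3 - <<'E'
from h import *
s,im,T=wristT(); e=s['ee_pos']; print(e,s['contact_force'])
q=T.reshape(-1,3); q=q[~np.isnan(q[:,0])]
m=q[(abs(q[:,1])<.04)&(abs(q[:,0])<.02)]
for z in np.arange(-.06,.02,.004):
    k=m[(m[:,2]>=z)&(m[:,2]<z+.004)]; print('%.3f'%z,len(k), (k[:,:2].min(0).round(3),k[:,:2].max(0).round(3)) if len(k) else '')
s,im,d=snap('scene'); cv2.imwrite('pics/s2.png',cv2.resize(im[90:210,220:380,::-1],(800,600),interpolation=2))
E
```

```text
[0.54382823 0.24703661 0.00080481] [ 0.21056389 -0.66605064 -0.2450156 ]
-0.060 335 (array([-0.011, -0.032]), array([0.012, 0.029]))
-0.056 318 (array([-0.011, -0.032]), array([0.012, 0.029]))
-0.052 293 (array([-0.011, -0.032]), array([0.012, 0.029]))
-0.048 236 (array([-0.011, -0.031]), array([0.012, 0.028]))
-0.044 99 (array([-0.011, -0.027]), array([0.012, 0.026]))
-0.040 33 (array([-0.009, -0.019]), array([0.009, 0.016]))
-0.036 0 
-0.032 0 
-0.028 0 
-0.024 0 
-0.020 0 
-0.016 0 
-0.012 0 
-0.008 0 
-0.004 3584 (array([-0.02, -0.04]), array([0.02, 0.04]))
0.000 3015 (array([-0.02, -0.04]), array([0.02, 0.04]))
0.004 0 
0.008 0 
0.012 0 
0.016 0
```

View pics/s2.png

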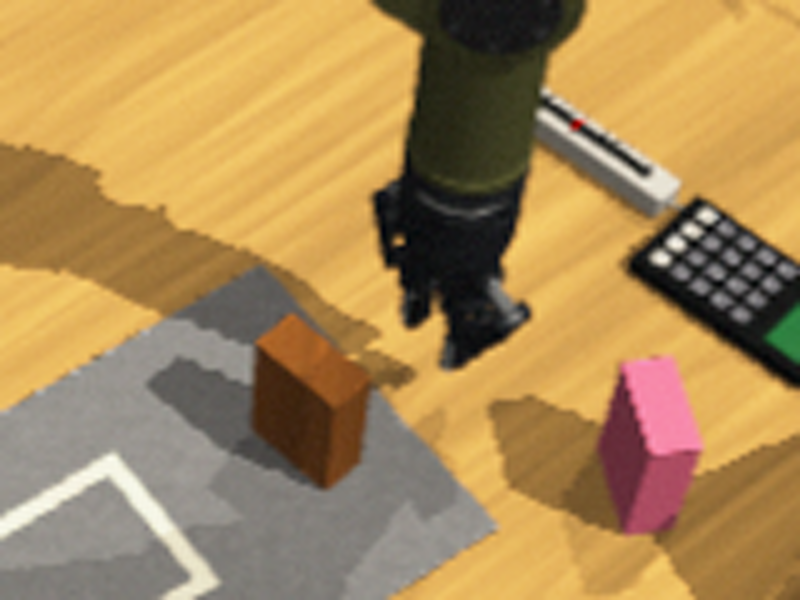

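No contact with the TCP at z = 0, and the tips really are about 40 mm up (crop: tips at (450,365), clear of the table). I'll lower further in small steps.

Emit:
{"api": "drive_tool", "payload": {
  "jaw": [0.2,0.2,0.2,0.2],
  "delta_pos": [
    [0,0,0.25],
    [0,0,0.25],
    [0,0,0],
    [0,0,0]
  ],
  "twist": [0,0,0,0]
}}

```text
time: 6.85
ee_pos: [0.5423, 0.2463, -0.016]
tcp_rot: [-0.0, 0.731, 0.682, -0.001]
contact_force: [-0.1, -0.3, 0.1]
gripper_width: 0.0339
gripper_force: 0.0
```

Emit:
{"api": "drive_tool", "payload": {
  "jaw": [0.2,0.2,0.2,0.2],
  "delta_pos": [
    [0,0,0.2],
    [0,0,0.2],
    [0,0,0.1],
    [0,0,0]
  ],
  "twist": [0,0,0,0]
}}

```text
time: 7.18
ee_pos: [0.5422, 0.2462, -0.0312]
tcp_rot: [-0.0, 0.731, 0.682, -0.001]
contact_force: [0.1, -0.3, -0.5]
gripper_width: 0.0338
gripper_force: 0.0
```

```bash
python3 - <<'E'
from h import *
s,im,T=wristT(); e=s['ee_pos']; print(e,s['contact_force'],toframe(e))
q=T.reshape(-1,3); q=q[~np.isnan(q[:,0])]
m=q[(abs(q[:,1])<.04)&(abs(q[:,0])<.02)]; 
for z in np.arange(-.048,-.008,.004): print('%.3f'%z,((m[:,2]>=z)&(m[:,2]<z+.004)).sum())
E
```

```text
[ 0.54217778  0.24618704 -0.03123862] [ 0.06559959 -0.28188922 -0.54015513] [[ 0.0105934   0.2881403  -0.03523862]]
-0.048 235
-0.044 104
-0.040 31
-0.036 4079
-0.032 3131
-0.028 0
-0.024 0
-0.020 0
-0.016 0
-0.012 0
```

Emit:
{"api": "drive_tool", "payload": {
  "jaw": [0.2,0.2,0.2,0.2,0.2,0.2,0.2,0.2],
  "delta_pos": [
    [-0.6,0,-0.07],
    [-0.6,0,0],
    [-0.5,0,0],
    [-0.2,0,0],
    [-0.1,0,0],
    [-0.1,0,0],
    [-0.1,0,0],
    [-0.1,0,0]
  ],
  "twist": [0,0,0,0,0,0,0,0]
}}

```text
time: 7.9
ee_pos: [0.5381, 0.1788, -0.0278]
tcp_rot: [-0.0, 0.731, 0.683, 0.0]
contact_force: [0.3, 0.4, -0.4]
gripper_width: 0.0343
gripper_force: 0.0
```

Emit:
{"api": "drive_tool", "payload": {
  "jaw": [0.2,0.2,0.2,0.2,0.2,0.2,0.2,0.2],
  "delta_pos": [
    [-0.1,0,0],
    [-0.1,0,0],
    [-0.1,0,0],
    [-0.1,0,0],
    [-0.1,0,0],
    [-0.1,0,0],
    [-0.1,0,0],
    [-0.1,0,0]
  ],
  "twist": [0,0,0,0,0,0,0,0]
}}

```text
time: 8.57
ee_pos: [0.5364, 0.1537, -0.028]
tcp_rot: [-0.0, 0.731, 0.682, 0.0]
contact_force: [-0.1, 1.0, 0.4]
gripper_width: 0.0341
gripper_force: 0.4
```

```bash
cat >> h.py <<'E'
def block(c='scene'):
    s,im,d=snap(c); v,u=np.mgrid[:384,:512]
    P=depthpt(c,np.c_[u.ravel(),v.ravel()],d.ravel()); F=toframe(P)
    hsv=cv2.cvtColor(im,cv2.COLOR_RGB2HSV).reshape(-1,3)
    ok=(d.ravel()>0)&(hsv[:,0]<16)&(hsv[:,1]>120)&(hsv[:,2]>25)&(F[:,2]>.012)&(F[:,2]<.125)&(abs(F[:,0])<.07)&(F[:,1]>-.12)&(F[:,1]<.24)
    Q=F[ok]*1e3; t=Q[Q[:,2]>Q[:,2].max()-12]
    print(c,s['time'],'ee_f',(toframe(s['ee_pos'])*1e3).round(1),'n',len(Q),'zmax',np.percentile(Q[:,2],98).round(1),'toprect',cv2.minAreaRect(np.float32(t[:,:2])))
    for z in range(10,110,10):
        m=Q[(Q[:,2]>=z)&(Q[:,2]<z+10)]
        if len(m)>4: print(z,len(m),'x',m[:,0].min().round(),m[:,0].max().round(),'y 5/50/95%',np.percentile(m[:,1],[5,50,95]).round(1))
    return s,im,d
E
python3 -c "
from h import *
s,im,d=block('scene'); cv2.imwrite('pics/s3.png',cv2.resize(im[90:210,220:380,::-1],(800,600),interpolation=2)); print(s['contact_force'])
block('top')"
```

```text
scene 8.5667 ee_f [[ 11.2 195.5 -32. ]] n 488 zmax 106.0 toprect ((7.65058708190918, 157.685546875), (73.21308898925781, 37.1867561340332), 1.8500094413757324)
10 23 x -20.0 42.0 y 5/50/95% [147.6 148.9 177.5]
20 31 x -18.0 43.0 y 5/50/95% [146.5 148.9 179.4]
30 28 x -18.0 43.0 y 5/50/95% [145.1 147.6 178.7]
40 31 x -23.0 42.0 y 5/50/95% [144.6 146.9 175.8]
50 29 x -23.0 42.0 y 5/50/95% [143.6 145.8 176.1]
60 32 x -19.0 42.0 y 5/50/95% [142.3 145.  172.8]
70 34 x -20.0 43.0 y 5/50/95% [141.6 144.8 185.7]
80 37 x -37.0 43.0 y 5/50/95% [140.2 144.6 183.1]
90 75 x -29.0 44.0 y 5/50/95% [140.1 149.3 172.5]
100 168 x -27.0 44.0 y 5/50/95% [140.7 157.7 172.1]
[-0.05587997  1.02914214  0.39672437]Traceback (most recent call last):
  File "<string>", line 4, in <module>
    block('top')
    ~~~~~^^^^^^^
  File "h.py", line 34, in block
    Q=F[ok]*1e3; t=Q[Q[:,2]>Q[:,2].max()-12]
                            ~~~~~~~~~~^^
    return umr_maximum(a, axis, None, out, keepdims, initial, where)
ValueError: zero-size array to reduction operation maximum which has no identity
```

View pics/s3.png

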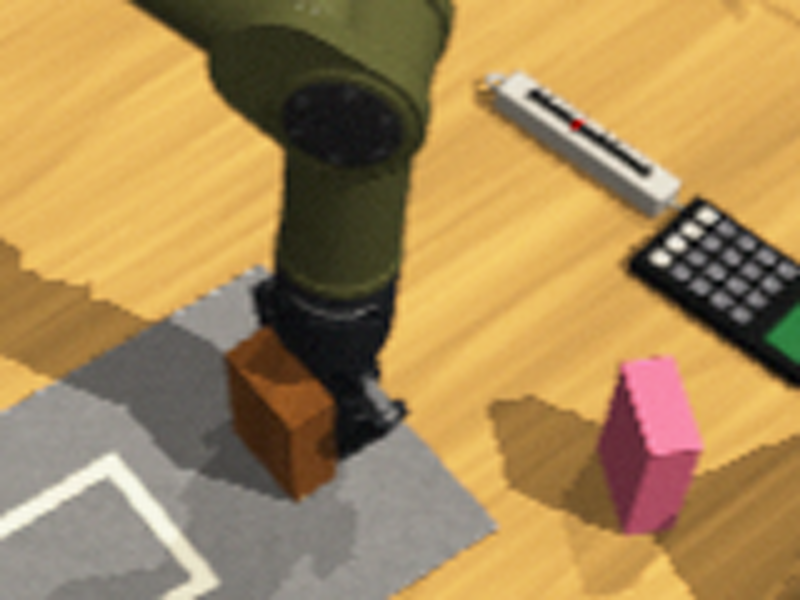

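The crop shows the block sliding and squared to the frame, with about a 4° lean against the hand and its front foot edge at y_f ≈ 150 mm. I'll continue gently to about 70 mm.

Emit:
{"api": "drive_tool", "payload": {
  "jaw": [0.2,0.2,0.2,0.2,0.2,0.2,0.2,0.2],
  "delta_pos": [
    [-0.1,0,0],
    [-0.1,0,0],
    [-0.1,0,0],
    [-0.1,0,0],
    [-0.1,0,0],
    [-0.1,0,0],
    [-0.1,0,0],
    [-0.1,0,0]
  ],
  "twist": [0,0,0,0,0,0,0,0]
}}

```text
time: 9.33
ee_pos: [0.5347, 0.1295, -0.028]
tcp_rot: [0.0, 0.731, 0.682, -0.0]
contact_force: [-0.2, 1.3, 0.2]
gripper_width: 0.0344
gripper_force: 0.4
```

Emit:
{"api": "drive_tool", "payload": {
  "jaw": [0.2,0.2,0.2,0.2,0.2,0.2,0.2,0.2],
  "delta_pos": [
    [-0.1,0,0],
    [-0.1,0,0],
    [-0.1,0,0],
    [-0.1,0,0],
    [-0.1,0,0],
    [-0.1,0,0],
    [-0.1,0,0],
    [-0.1,0,0]
  ],
  "twist": [0,0,0,0,0,0,0,0]
}}

```text
time: 10.0
ee_pos: [0.533, 0.1056, -0.028]
tcp_rot: [0.0, 0.731, 0.682, -0.0]
contact_force: [1.0, 1.5, 0.6]
gripper_width: 0.0343
gripper_force: 0.4
```

```bash
python3 -c "
from h import *
block('scene')"
```

```text
scene 10.0 ee_f [[ 11.3 147.3 -32. ]] n 471 zmax 107.0 toprect ((8.82339096069336, 109.9810562133789), (38.25541687011719, 71.8581771850586), 88.521240234375)
10 19 x -13.0 43.0 y 5/50/95% [ 98.8 101.3 127.5]
20 29 x -18.0 44.0 y 5/50/95% [ 98.5 107.  131.9]
30 28 x -17.0 43.0 y 5/50/95% [ 97.9  99.7 131.2]
40 30 x -22.0 44.0 y 5/50/95% [ 96.3  98.8 127. ]
50 29 x -18.0 44.0 y 5/50/95% [ 95.2 104.7 133.6]
60 29 x -17.0 43.0 y 5/50/95% [ 94.3  96.2 127.1]
70 36 x -19.0 42.0 y 5/50/95% [ 93.6  96.1 135.8]
80 29 x -14.0 43.0 y 5/50/95% [ 92.5  94.4 125.6]
90 86 x -27.0 43.0 y 5/50/95% [ 91.8 100.2 124.3]
100 156 x -27.0 45.0 y 5/50/95% [ 93.4 110.3 123.5]
```

Emit:
{"api": "drive_tool", "payload": {
  "jaw": [0.2,0.2,0.2,0.2,0.2,0.2,0.2,0.2],
  "delta_pos": [
    [-0.1,0,0],
    [-0.1,0,0],
    [-0.1,0,0],
    [-0.1,0,0],
    [-0.1,0,0],
    [-0.1,0,0],
    [-0.1,0,0],
    [-0.1,0,0]
  ],
  "twist": [0,0,0,0,0,0,0,0]
}}

```text
time: 10.72
ee_pos: [0.5314, 0.0817, -0.028]
tcp_rot: [0.0, 0.731, 0.682, -0.0]
contact_force: [-0.2, 0.3, 0.3]
gripper_width: 0.0343
gripper_force: 0.4
```

Emit:
{"api": "drive_tool", "payload": {
  "jaw": [0.2,0.2,0.2,0.2,0.2,0.2,0.2,0.2],
  "delta_pos": [
    [-0.1,0,0],
    [-0.1,0,0],
    [-0.05,0,0],
    [0,0,0],
    [0.05,0,0],
    [0.1,0,0],
    [0.2,0,0],
    [0.3,0,0]
  ],
  "twist": [0,0,0,0,0,0,0,0]
}}

```text
time: 11.38
ee_pos: [0.5323, 0.0939, -0.0281]
tcp_rot: [0.0, 0.732, 0.682, -0.0]
contact_force: [0.5, 0.7, 0.3]
gripper_width: 0.0343
gripper_force: 0.0
```

Emit:
{"api": "drive_tool", "payload": {
  "jaw": [0.2,0.2,0.2,0.2,0.2,0.2,0.2,0.2],
  "delta_pos": [
    [0.5,0,0],
    [0.5,0,0],
    [0,0,0],
    [0,0,0],
    [0,0,0],
    [0,0,0],
    [0,0,0],
    [0,0,0]
  ],
  "twist": [0,0,0,0,0,0,0,0]
}}

```text
time: 12.05
ee_pos: [0.5344, 0.123, -0.0281]
tcp_rot: [0.0, 0.732, 0.682, -0.0]
contact_force: [0.2, 0.8, 0.5]
gripper_width: 0.0348
gripper_force: 0.0
```

```bash
python3 -c "
from h import *
s,im,d=block('scene'); cv2.imwrite('pics/s4.png',cv2.resize(im[110:260,160:360,::-1],(800,600),interpolation=2))"
```

```text
scene 12.05 ee_f [[ 11.4 164.7 -32.1]] n 505 zmax 105.3 toprect ((7.031303405761719, 85.4302978515625), (35.03242874145508, 71.1270980834961), 89.4548568725586)
10 24 x -24.0 44.0 y 5/50/95% [68.8 71.  97.7]
20 28 x -14.0 44.0 y 5/50/95% [68.5 70.8 98.7]
30 33 x -18.0 42.0 y 5/50/95% [68.1 70.  98.8]
40 38 x -21.0 42.0 y 5/50/95% [68.  70.7 96.8]
50 26 x -18.0 44.0 y 5/50/95% [68.3 70.1 90. ]
60 39 x -18.0 43.0 y 5/50/95% [68.4 69.8 99.1]
70 34 x -20.0 44.0 y 5/50/95% [ 68.3  70.2 100.5]
80 39 x -21.0 44.0 y 5/50/95% [68.6 70.2 99.1]
90 103 x -31.0 43.0 y 5/50/95% [ 68.8  82.6 102.3]
100 141 x -26.0 41.0 y 5/50/95% [ 70.8  86.  100.5]
```

View pics/s4.png

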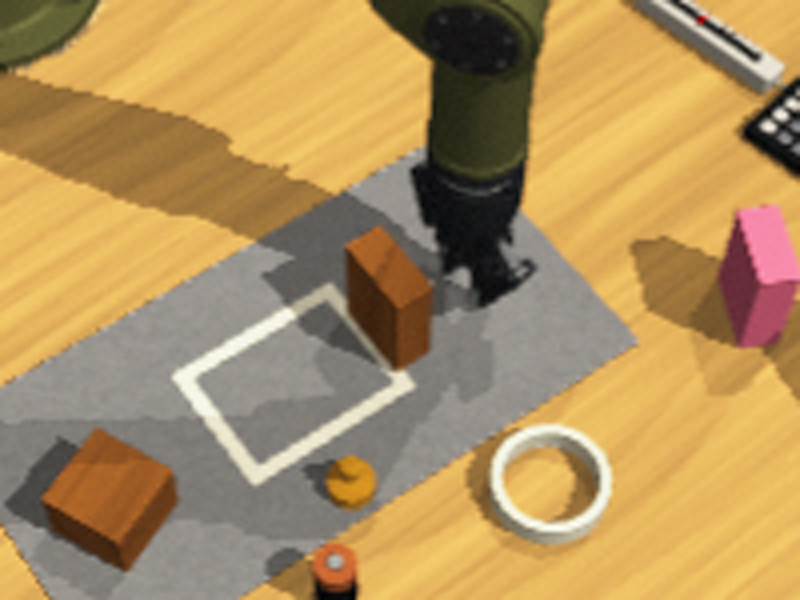

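The block stands released and upright, its front edge on the near tape strip at y_f ≈ 70 mm (crop (395,365)). Next I raise the hand and push near the top.

Emit:
{"api": "drive_tool", "payload": {
  "jaw": [0.2,0.2,0.2,0.2,0.2,0.2,0.2,0.2],
  "delta_pos": [
    [0,0,-0.7],
    [0,0,-0.9],
    [0,0,-0.9],
    [0,0,0],
    [-0.5,0,0],
    [-0.5,0,0],
    [-0.3,0,0],
    [-0.1,0,0]
  ],
  "twist": [0,0,0,0,0,0,0,0]
}}

```text
time: 12.77
ee_pos: [0.5313, 0.0796, 0.0466]
tcp_rot: [0.0, 0.732, 0.681, -0.001]
contact_force: [0.8, 0.3, -0.3]
gripper_width: 0.0343
gripper_force: 0.0
```

Emit:
{"api": "drive_tool", "payload": {
  "jaw": [0.2,0.2,0.2,0.2,0.2,0.2,0.2,0.2],
  "delta_pos": [
    [-0.12,0,0],
    [-0.12,0,0],
    [-0.12,0,0],
    [-0.12,0,0],
    [-0.12,0,0],
    [-0.12,0,0],
    [-0.12,0,0],
    [-0.12,0,0]
  ],
  "twist": [0,0,0,0,0,0,0,0]
}}

```text
time: 13.43
ee_pos: [0.5294, 0.053, 0.047]
tcp_rot: [0.0, 0.731, 0.682, -0.0]
contact_force: [-0.1, 0.2, -0.1]
gripper_width: 0.0338
gripper_force: 0.0
```

Emit:
{"api": "drive_tool", "payload": {
  "jaw": [0.2,0.2,0.2,0.2,0.2,0.2,0.2,0.2],
  "delta_pos": [
    [-0.12,0,0],
    [-0.12,0,0],
    [-0.12,0,0],
    [-0.12,0,0],
    [0,0,0],
    [0,0,0],
    [0,0,0],
    [0,0,0]
  ],
  "twist": [0,0,0,0,0,0,0,0]
}}

```text
time: 14.1
ee_pos: [0.5284, 0.0392, 0.047]
tcp_rot: [-0.0, 0.731, 0.682, 0.0]
contact_force: [-0.1, -0.6, 0.1]
gripper_width: 0.0342
gripper_force: 0.0
```

```bash
python3 -c "
from h import *
s,im,d=block('scene'); print(s['contact_force'])"
```

```text
scene 14.1 ee_f [[11.3 80.7 43. ]] n 726 zmax 40.2 toprect ((8.233829498291016, 15.915084838867188), (101.71259307861328, 71.27505493164062), 89.97933959960938)
10 38 x -22.0 44.0 y 5/50/95% [-34.6   1.9  56.4]
20 67 x -29.0 43.0 y 5/50/95% [-34.5   0.2  56.5]
30 604 x -27.0 44.0 y 5/50/95% [-30.4  13.7  60.3]
40 17 x -20.0 39.0 y 5/50/95% [-18.1  31.   57.8]
[-0.09336359 -0.57106705  0.1452659 ]
```

The block is down flat: 100 × 70 mm, top at 34 mm, y_f from -35 to 67 mm and x_f from -27 to 44 mm, all inside the frame. Next I retract the hand up and back.

Emit:
{"api": "drive_tool", "payload": {
  "jaw": [0.2,0.2,0.2,0.2,0.2,0.2,0.2,0.2],
  "delta_pos": [
    [0,0,-0.6],
    [0.5,0,-0.8],
    [0.8,0,-0.8],
    [0.8,0,-0.8],
    [0.8,0,0],
    [0.6,0,0],
    [0,0,0],
    [0,0,0]
  ],
  "twist": [0,0,0,0,0,0,0,0]
}}

```text
time: 14.82
ee_pos: [0.5354, 0.145, 0.137]
tcp_rot: [-0.0, 0.73, 0.683, 0.0]
contact_force: [1.0, -0.7, 0.2]
gripper_width: 0.0341
gripper_force: 0.0
```

```bash
python3 -c "
from h import *
s,im,d=block('scene'); cv2.imwrite('pics/s5.png',cv2.resize(im[110:260,160:360,::-1],(800,600),interpolation=2)); print(s['ee_pos'],s['contact_force'])"
```

```text
scene 14.8167 ee_f [[ 10.9 186.7 133. ]] n 727 zmax 40.4 toprect ((7.902183532714844, 15.680397033691406), (100.73567199707031, 70.39454650878906), 89.40470886230469)
10 47 x -20.0 43.0 y 5/50/95% [-34.   -3.   51.3]
20 72 x -30.0 44.0 y 5/50/95% [-34.4  -0.9  52.3]
30 582 x -29.0 44.0 y 5/50/95% [-30.   15.9  60.5]
40 26 x -23.0 42.0 y 5/50/95% [-29.6  -4.   49.3]
[0.53536106 0.14499132 0.1370138 ] [ 0.99145298 -0.74845316  0.24724387]
```

View pics/s5.png

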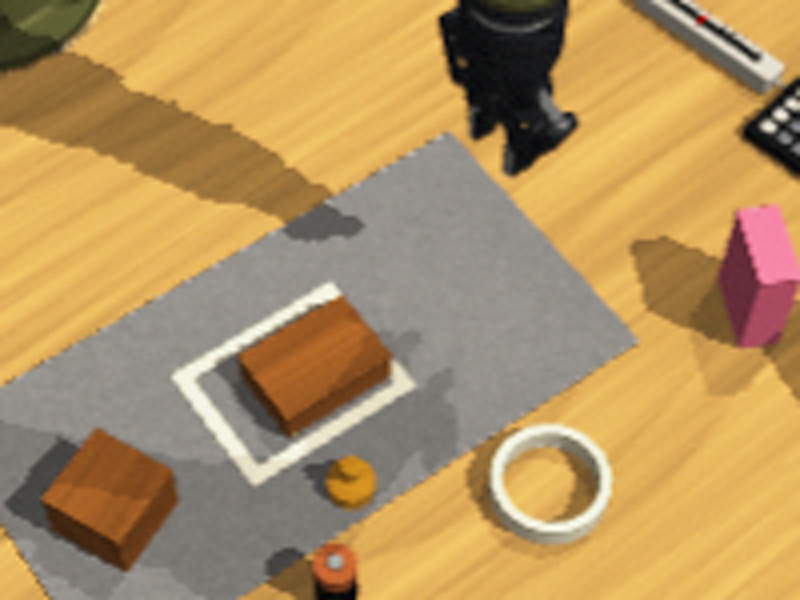

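The block lies flat inside the frame (centre near (315,365)), the bystanders are where they were, and the hand is clear.

```bash
python3 -c "
from station import env
print(env.hand_in())"
```

```text
the job is handed in; nothing more can be done
None
```

I slid the block to the near tape strip, released it there standing upright, then toppled it flat inside the frame and handed in at about 14.8 s with the hand clear; it leaned about 4–5° against the hand during the slide.

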